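Take the flat battery out of the baking scale

ROBOT

A 6-joint arm with a two-finger parallel gripper is mounted at the origin on the work surface. World frame = base frame: x ahead of the robot, y to its left, z up, the work surface at z = 0. Lengths are in mm, angles in degrees, forces in N, time in s.
With the tool pointing down it reaches from about 300 to 850 mm from the base axis. Payload 4.2 kg.
Tool frame: the origin (TCP) lies midway between the tips of the shut fingers; the grasp point (between the pads) lies env.hold_point_z behind it (env.hold_point_z is the distance from the TCP to the grasp point, in mm); z points along the fingers, y is the line along which they close (so a half turn about z gives the same grasp; the last joint's range is limited). The gripper opens to 91 mm and grips with 3 to 60 N. Pads are 32 mm wide; open, the fingers measure 118 mm over their backs; the gripper's body (76 mm by 178 mm) begins 60 mm behind the grasp point.
Start: joints at [-65.604, 18.312, 89.639, -0, 72.044, -1.146], TCP at [247.934, -518.818, 213.976] pointing down, gripper open.
Joint ranges: [-177.97, 177.97], [-48.28, 115.42], [12.27, 149.76], [-77.06, 257.06], [2.81, 150.46], [-146.56, 146.56]. Speed limits (degrees/s): [147.25, 147.25, 180, 180, 180, 180].

INTERFACE

Orientations are given as [roll, pitch, yaw] about the fixed x, y, z axes, in that order (R = Rz(yaw) Ry(pitch) Rx(roll)).
In Python, from workcell import env, viewer, spotter gives the robot as it stands.
- The arm moves only by the tool apply_moves, never from a script. Its arguments are lists of equal length, an entry for each row: "delta_pos": the shift along the world's x, y, z normalised to -1 to 1, where 1 is 120 mm, a list of three; "rot": the turn, a rotation vector about the world's x, y, z normalised to -1 to 1, where 1 is 1.5 rad, a list of three; "hand": the opening, from 0 (shut) to 1 (fully open). A call has 1 to 10 rows; each row is the pose to reach, as a shift and turn from the pose commanded when the call began; what a row does not reach only later rows make up. A row lasts 1/12 s, in which the tool goes at most 41.7 mm and 7.16 degrees, less where a joint would pass 70% of its speed; a pose out of reach is approached as far as the arm can. A call with a number of a shift or a turn outside -1 to 1 is refused whole. A call with a gripper value outside its range is refused whole. The fingers move at their own pace and stop on an object; "newtons" is the grip in N (left out, the last holds). Time passes only in rows, so rows that repeat a pose let the fingers close. It gives the time, the measured TCP pose, the force, the opening and the grip force at its end, in the units of the state.
- env.state(): the state, without advancing time (a new reading comes with each control period).
- viewer.grab_frame(name): name is "scene" or "side" or "wrist"; returns a dict with "pixels" (384x512x3 uint8, red, green, blue), "camera_matrix" (3x3 intrinsics, pixels), "R" (3x3) and "t" (3): a world point X has camera coordinates R X + t; the wrist camera has in their place "mount" (4x4, takes a point from camera to tool coordinates, whose origin is the TCP and whose axes are the flange's). Camera axes: x right, y down, z forward; pixel columns grow to the right and rows downward; lengths in mm; the calibration is good to about 2 mm. A picture is of the moment at which its call begins: read the wrist's pose just before it. There is no depth.
- env.job_done(): hands the job in; it is judged then, once.
Trained networks look in a picture, given as the dict that the camera call returned (one of the last four; its "shot" number tells which), for a name from the list of things; names that differ only in an ending like _2 or _b are one class to them, and where a whole thing is asked for, a point or a joint stands for the part that bears it (a point fixed in the world has none). Each returns a list of dicts, best first, with "score" (0 to 1); they miss things now and then, are a little off and sometimes report something else, mostly with a low value. They report only what shows in the picture. A call takes as long as a camera call. They do not tell look-alikes from the thing itself.
- spotter.trace(picture, query): "mask" (384x512 bool, what is visible of it) and "box" ([centre column, centre row, width, height] in pixels, round what is visible of it).
- spotter.landmark_of(picture, query): "position" ([column, row] in pixels: a listed point, or the origin of a listed thing).
The state is a dict: "time_s": time; "qpos": joint angles; "qvel": joint speeds; "effort": joint torques, N m; "ee_pos": TCP position; "ee_rot": TCP orientation; "force": force on the tool from outside, world axes, zero at the start; "torque": the same for the moment, N m; "gripper_width": finger opening in mm; "gripper_force": force on a finger pad.
Only numpy, scipy, OpenCV 4.12 (cv2) and the standard library are available. Lean on these libraries where they do the work, as an engineer would, in place of code of your own. Each camera call takes 0.05 s, during which the arm holds its last target. There are 200 camera calls.

TASK

The baking scale lies turned over because its battery is flat. Pinch the two side tabs of its battery cover together, lift the cover off and lay it flat on the table, right way up; then take the big round battery out and set it down in the empty part of the open used-battery box, leaving the bay open for cleaning. Set both down rather than dropping them, and leave the scale, the box, the bowl and the mug where they are.

Things in the scene. Friction and masses are not known exactly. Their poses are not given: they have to be found in the camera images.
- scale: White bench scale lying upside down, loose, 2.4 kg: steel pan on the table, 62 mm high, 200 (x) by 190 (y) mm, a 33 mm display console jutting from its -x end. Origin: on the table under its centre, z up. Its level underside faces up at 62 mm: a rubber foot, 9 mm high, 22 mm across, at each corner (x +-82, y +-68 mm), the battery bay in the middle under the cover.
- cover_center (a point): White battery cover on the middle of the scale's underside, axes along the scale's: a hood 108 (x) by 48 (y) mm with rims 56 mm wide at its ends, 36 mm high, 80 g. This point: its centre, 18 mm above the face it sits on; z up. A sprung tab on each long side (see the tabs) locks it. Tab barbs reach 9 mm below its rim: on the table it stands on them, this point 27 mm up.
- tab_left (a joint): Ribbed tab on the cover's +y side, mid-length: 36 mm long, 6 to 31 mm above the face the cover sits on; outer faces of both tabs 62 mm apart at rest (64 over the ribs). Value: how far it is pressed in (m), 0 at rest to 0.005, against 2 N rising to 7 N. A barb hooks 3 mm under the scale's face: both tabs must be in by about 4 mm, and kept so until the cover is 10 mm up.
- tab_right (a joint): The like tab on the cover's -y side; value: how far it is pressed in (m), 0 at rest, 0.005 fully in. With both fully in the outer faces are 52 mm apart, still wider than the hood.
- cell_center (a point): The battery: a D cell, 34 mm across, 61 mm long, 140 g, steel ends, black sleeve. This point: its centre; x along the cell. It lies loose along the scale's x under the cover in a cradle 8 mm deep, its axis 9 mm above the scale's underside face (71 mm above the table), bare on both sides above that face once the cover is off.
- box_space (a point): The grey open used-battery box: 190 (x) by 130 (y) mm, 42 mm high, walls 4 mm, loose, 0.45 kg. A low wall (32 mm high) parts it: the narrow part at +x holds an old cell, the wide part is empty. This point is the middle of the floor of the empty part, 4 mm above the table; that floor measures 137 (x) by 122 (y) mm.
- bowl_center (a point): White bowl, 124 mm across and 58 mm high; this point is its centre.
- mug_center (a point): Blue-grey mug, 76 mm across and 85 mm high, its handle 37 mm out to its own +y; this point is its centre.
- table: The wooden table, its top at z = 0.
Not all that is in view belongs to the job. There is more than one size of the part that bears cover_center; the job needs the smaller. Of the things shaped like the part that bears box_space, the grey one is meant.

How it is judged (in metres and radians):
On the way, in this order (a step that is already met when the one before it is completed fails the run):
1. both side tabs are pressed in together while the cover still sits on the scale (value of joint each of tab_left, tab_right above 0.003 m and z of cover_center in the frame of scale below 0.084 m), for 0.1 s.
2. the cover is lifted clear of the scale (z of cover_center in the frame of scale above 0.1 m and contact force between the fingers and cover above 0.5 N), for 0.1 s.
3. the cover lies flat on the table, right way up, and is let go (contact force between cover and table above 0.2 N and angle between cover_center's own z axis and vertical below 0.15 rad and height (world z) of cover_center below 0.035 m and contact force between the fingers and cover below 0.05 N), for 0.2 s.
4. the battery is lifted out of the scale (z of cell_center in the frame of scale above 0.09 m and contact force between the fingers and cell above 0.5 N), for 0.1 s.
At the end, for the whole second after the job is handed in: Battery at rest on the floor of the box's empty part (centre within 66 by 58 mm of its middle, under 34 mm above the floor); cover at rest on the table, right way up within 0.15 rad, centre below 35 mm; scale level (0.05 rad) and within 40 mm of where it stood (x of cell_center in the frame of box_space between -0.066 and 0.066 m and y of cell_center in the frame of box_space between -0.058 and 0.058 m and z of cell_center in the frame of box_space below 0.034 m and linear speed of cell below 0.03 m/s and contact force between cover and table above 0.2 N and angle between cover_center's own z axis and vertical below 0.15 rad and height (world z) of cover_center below 0.035 m and linear speed of cover below 0.02 m/s and distance of scale from where it was at the start of the episode below 0.04 m and angle between scale's own z axis and vertical below 0.05 rad); the robot touches nothing.
It fails at once if the scale is dragged by more than 40 mm, or lifted or tipped by more than 0.15 rad (distance of scale from where it was at the start of the episode above 0.04 m or angle between scale's own z axis and vertical above 0.15 rad).
It fails at once if the box is shoved by more than 40 mm (distance of box_space from where it was at the start of the episode above 0.04 m).
It fails at once if the bowl or the mug is moved by more than 25 mm (distance of any of bowl_center, mug_center from where it was at the start of the episode above 0.025 m).
It fails at once if the cover is dropped or thrown (faster than 0.8 m/s out of the fingers) (linear speed of cover above 0.8 m/s and contact force between the fingers and cover below 0.05 N).
It fails at once if the battery is dropped or thrown (faster than 0.8 m/s out of the fingers) (linear speed of cell above 0.8 m/s and contact force between the fingers and cell below 0.05 N).
It also fails if it takes over 62 s, if anything falls off the work surface, if the arm or the gripper's body presses on something with over 40 N, if the wrist force passes 120 N, or if a joint passes its speed limit or range.

## Working session

There is one attempt and no reset: what is moved stays moved. The work goes in short steps, Python scripts to look and compute and a tool call to move; the robot and the scene stay as the last step left them, time stands still between calls to the robot, and variables do not carry over. Pictures are saved under pics/ and viewed, at most 10 in all, crops included, and the job is handed in when it is done.

Besides the shell and the picture viewer there is one more tool, called after "Call:" as name(argument=value, ...) on one line, values as JSON. apply_moves: Moves the arm, as the interface text tells. Its arguments: {"type":"object","properties":{"delta_pos":{"type":"array"},"rot":{"type":"array"},"hand":{"type":"array"},"newtons":{"type":"number"}},"required":["delta_pos","rot","hand"]}

```bash
mkdir -p pics
cat > h.py <<'E'
import numpy as np, cv2
from workcell import env, viewer, spotter
from scipy.spatial.transform import Rotation as Ro
def cam(f, st=None):
    if 'mount' in f:
        T=np.eye(4); T[:3,:3]=Ro.from_euler('xyz',st['ee_rot'],degrees=True).as_matrix(); T[:3,3]=st['ee_pos']
        M=np.linalg.inv(T@np.array(f['mount'])); return np.array(f['camera_matrix']),M[:3,:3],M[:3,3]
    return np.array(f['camera_matrix']),np.array(f['R']),np.array(f['t'])
def atz(c,px,z):
    K,R,t=c; d=R.T@np.linalg.inv(K)@np.array([px[0],px[1],1.]); o=-R.T@t
    return o+d*(z-o[2])/d[2]
def proj(c,X):
    K,R,t=c; p=K@(R@np.array(X,float)+t); return p[:2]/p[2]
def save(f,n): cv2.imwrite('pics/'+n,cv2.cvtColor(f['pixels'],cv2.COLOR_RGB2BGR))
E
python3 - <<'E'
from h import *
print(env.state(), env.hold_point_z)
Z={'scale':0,'cover_center':80,'cell_center':71,'box_space':4,'bowl_center':29,'mug_center':42,'tab_left':80}
ims=[]
for n in ['scene','side']:
    f=viewer.grab_frame(n); c=cam(f); ims.append(f['pixels'])
    for q,z in Z.items():
        for r in spotter.landmark_of(f,q)[:4]: print(n,q,round(r['score'],2),np.round(r['position']),atz(c,r['position'],z).round())
cv2.imwrite('pics/a.png',cv2.cvtColor(cv2.resize(np.vstack(ims),None,fx=.78,fy=.78),cv2.COLOR_RGB2BGR))
E
```

```text
{'time_s': 0.0, 'qpos': array([-6.56045429e+01,  1.83511572e+01,  8.97052774e+01,  6.64419324e-05,
        7.20430269e+01, -1.14617023e+00]), 'qvel': array([-0.06578565, -0.02875832, -0.06621988, -0.08446436,  0.0358563 ,
        0.03154068]), 'effort': array([ 1.06431132e-04, -4.12457013e+01, -2.31974334e+01,  7.27694621e-02,
        4.58022463e-02, -1.62809711e-04]), 'ee_pos': array([ 247.71609046, -518.35844241,  213.1327715 ]), 'ee_rot': array([-1.79900560e+02, -2.05269554e-03,  2.55416050e+01]), 'force': array([ 0.63346099, -0.25911927, -0.14735246]), 'torque': array([0.0144794 , 0.01120979, 0.00650479]), 'gripper_force': 0.0, 'gripper_width': 91.16639979433523} 18.8
scene scale 0.95 [257. 248.] [585. -21.   0.]
scene cover_center 0.77 [360. 210.] [362. 140.  80.]
scene cover_center 0.69 [257. 229.] [585. -22.  80.]
scene box_space 0.76 [229. 149.] [ 355. -333.    4.]
scene box_space 0.71 [182. 119.] [ 349. -551.    4.]
scene bowl_center 0.8 [358. 333.] [630. 311.  29.]Traceback (most recent call last):
  File "<stdin>", line 8, in <module>
ValueError: it knows: bowl_center, box_space, cell_center, cover_center, mug_center, scale, table
```

Run:
```python
from h import *
Z={'scale':0,'cover_center':80,'cell_center':71,'box_space':4,'bowl_center':29,'mug_center':42}
ims=[]
for n in ['scene','side']:
    f=viewer.grab_frame(n); c=cam(f); ims.append(f['pixels'])
    print(n,'cam at',(-c[1].T@c[2]).round())
    for q,z in Z.items():
        for r in spotter.landmark_of(f,q)[:4]: print(n,q,round(r['score'],2),np.round(r['position']),atz(c,r['position'],z).round())
cv2.imwrite('pics/a.png',cv2.cvtColor(cv2.resize(np.vstack(ims),None,fx=.78,fy=.78),cv2.COLOR_RGB2BGR))
```

```text
scene cam at [1129.  420. 1005.]
scene scale 0.65 [256. 247.] [584. -26.   0.]
scene cover_center 0.81 [260. 226.] [574. -24.  80.]
scene cover_center 0.73 [361. 209.] [359. 141.  80.]
scene box_space 0.83 [183. 120.] [ 351. -547.    4.]
scene box_space 0.8 [227. 147.] [ 354. -343.    4.]
scene bowl_center 0.55 [358. 333.] [630. 313.  29.]
scene mug_center 0.6 [411. 266.] [402. 321.  42.]
side cam at [-19. 622. 719.]
side scale 0.95 [201. 215.] [584.  -7.   0.]
side cover_center 0.94 [250. 283.] [299. 163.  80.]
side cover_center 0.85 [200. 188.] [592. -21.  80.]
side cover_center 0.32 [201. 192.] [582.  -9.  80.]
side cell_center 0.45 [200. 190.] [595. -23.  71.]
side box_space 0.9 [335. 191.] [ 340. -326.    4.]
side box_space 0.66 [358. 158.] [ 362. -541.    4.]
side bowl_center 0.74 [ 93. 271.] [622. 307.  29.]
side mug_center 0.87 [153. 328.] [400. 336.  42.]
```

View pics/a.png

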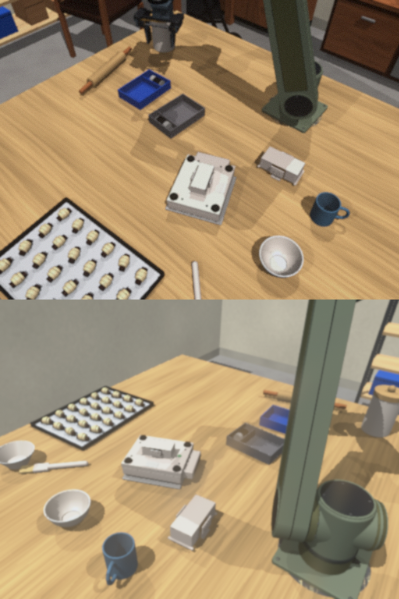

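The images show the upturned scale at about (584, -20). The larger look-alike cover is loose on the table near the mug. The grey box is at about (347, -335), with the blue box beyond it.

Call:
apply_moves(delta_pos=[[0.3,0.3,0.1],[0.6,0.6,0.3],[0.8,0.9,0.4],[1,1,0.5],[1,1,0.5]], rot=[[0,0,0],[0,0,0],[0,0,0],[0,0,0],[0,0,0]], hand=[1,1,1,1,1])

```text
time_s: 1.47
ee_pos: [371.4, -396.3, 276.5]
ee_rot: [179.8, -0.2, 25.7]
force: [0.7, 0.4, -0.1]
gripper_width: 91.2
gripper_force: 0.0
```

Call:
apply_moves(delta_pos=[[0.3,0.3,0.1],[0.6,0.6,0.3],[0.8,0.9,0.4],[1,1,0.5],[1,1,0.5]], rot=[[0,0,0],[0,0,0],[0,0,0],[0,0,0],[0,0,0]], hand=[1,1,1,1,1])

```text
time_s: 1.88
ee_pos: [491.5, -276.1, 336.0]
ee_rot: [179.9, -0.2, 25.8]
force: [0.5, -0.6, 0.2]
gripper_width: 91.1
gripper_force: 0.0
```

Run:
```python
from h import *
f=viewer.grab_frame('scene'); c=cam(f)
r=spotter.trace(f,'scale')[0]; m=r['mask']; print(r['score'],r['box'])
for p in [(190,158),(230,164),(172,200),(218,210)]:
    print(atz(c,np.array(p)/.78,71).round())
st=env.state(); print(st['ee_pos'],st['ee_rot'],st['time_s'])
w=viewer.grab_frame('wrist'); print(np.round(w['mount'],2),w['camera_matrix'])
```

```text
0.86 [255.9, 241.7, 89.5, 91.9]
[ 536. -111.   71.]
[468.   8.  71.]
[700. -41.  71.]
[636.  90.  71.]
[ 489.81375655 -277.87131509  334.68425372] [ 1.79887943e+02 -6.14378090e-02  2.57513876e+01] 1.9833
[[  -0.     -0.96   -0.29   82.92]
 [   1.     -0.      0.      0.51]
 [  -0.     -0.29    0.96 -169.9 ]
 [   0.      0.      0.      1.  ]] [[292.0613737    0.         259.36262032]
 [  0.         292.0613737  193.62019741]
 [  0.           0.           1.        ]]
```

Call:
apply_moves(delta_pos=[[0.2,0.3,0],[0.3,0.6,0],[0.4,0.9,-0.1],[0.4,1,-0.2]], rot=[[0,0,0],[0,0,0],[0,0,0],[0,0,0]], hand=[1,1,1,1])

```text
time_s: 2.37
ee_pos: [536.4, -156.7, 309.0]
ee_rot: [-179.9, -0.1, 25.6]
force: [-0.1, 0.1, -1.3]
gripper_width: 91.2
gripper_force: 0.0
```

Call:
apply_moves(delta_pos=[[0.1,0.3,-0.1],[0.2,0.6,-0.2],[0.3,0.9,-0.3],[0.4,1,-0.4],[0.4,1,-0.4],[0.4,1,-0.4]], rot=[[0,0,0],[0,0,0],[0,0,0],[0,0,0],[0,0,0],[0,0,0]], hand=[1,1,1,1,1,1])

```text
time_s: 2.87
ee_pos: [583.2, -40.2, 260.3]
ee_rot: [-180.0, 0.2, 25.5]
force: [0.5, -0.4, 0.1]
gripper_width: 91.4
gripper_force: 0.0
```

Run:
```python
from h import *
st=env.state(); print(st['ee_pos'],st['ee_rot'],st['time_s'])
f=viewer.grab_frame('wrist'); c=cam(f,st); save(f,'w1.png')
for q,z in {'scale':0,'cover_center':80}.items():
    for r in spotter.landmark_of(f,q)[:2]: print(q,round(r['score'],2),np.round(r['position']),atz(c,r['position'],z).round(1))
for r in spotter.trace(f,'cover_center')[:2]: print(r['score'],r['box'],cv2.minAreaRect(np.argwhere(r['mask'])[:,::-1].astype(np.float32)))
```

```text
[583.16554259 -40.16578248 260.34155377] [-179.97436319    0.22348807   25.53248028] 2.8667
cover_center 0.88 [245. 170.] [580.6 -22.9  80. ]
0.92 [86.8, 247.9, 98.7, 42.1] ((86.71861267089844, 243.4316864013672), (93.9480209350586, 27.91072654724121), 17.152421951293945)
0.71 [244.5, 167.9, 53.4, 87.5] ((243.6446075439453, 167.3969268798828), (53.251220703125, 89.25125885009766), 3.1798300743103027)
```

View pics/w1.png

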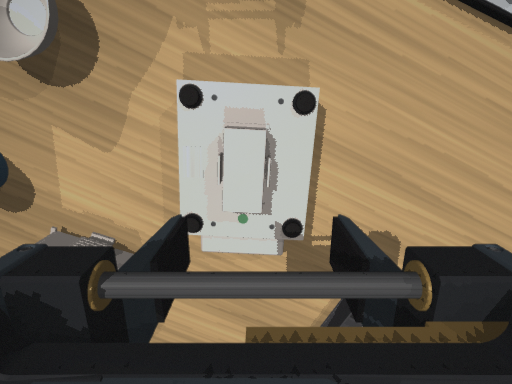

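The wrist view shows the scale with its feet at (190,96), (304,102), (193,222) and (292,228). The cover top is centred near (244,170), with a tab on each side at columns 220 and 268. The console is at the bottom, which is the -x end.

Run:
```python
from h import *
st=env.state()
f=viewer.grab_frame('wrist'); c=cam(f,st); g=cv2.cvtColor(f['pixels'],cv2.COLOR_RGB2GRAY)
P=[]
for u,v in [(304,102),(190,96),(292,228),(193,222)]:
    y0,x0=max(v-16,0),u-16; sub=g[y0:v+17,x0:u+17]
    n,l,s,cc=cv2.connectedComponentsWithStats((sub<60).astype(np.uint8)); k=1+np.argmax(s[1:,4]); p=cc[k]+[x0,y0]
    P.append(atz(c,p,69)); print(p.round(1),s[k],P[-1].round(1))
P=np.array(P)[:,:2]; M=np.array([[82,-68],[82,68],[-82,-68],[-82,68.]])
T,_=cv2.estimateAffinePartial2D(M,P); print(T, np.degrees(np.arctan2(T[1,0],T[0,0])), np.hypot(T[1,0],T[0,0]), P-(M@T[:,:2].T+T[:,2]))
# cover top corners z=98
for p in [(225,127),(266,128),(265,213),(223,212)]: print(atz(c,p,98).round(1))
```

```text
[302.3 103.3] [  4   6  22  23 409] [682.7 -51.8  69. ]
[189.9  97. ] [  5   6  23  23 416] [631.9  71.6  69. ]
[290.9 228. ] [  5   7  20  19 283] [ 533.6 -113.    69. ]
[187.5 225.2] [  0   8  25  25 474] [477.8  14.5  69. ]Traceback (most recent call last):
  File "<stdin>", line 10, in <module>
cv2.error: OpenCV(4.12.0) /io/opencv/modules/calib3d/src/ptsetreg.cpp:1108: error: (-215:Assertion failed) count >= 0 && to.checkVector(2) == count in function 'estimateAffinePartial2D'
```

Call:
apply_moves(delta_pos=[[0,0.15,-0.2],[0,0.15,-0.5],[0,0.15,-0.8],[0,0.15,-0.9],[0,0.15,-0.9],[0,0.15,-0.9]], rot=[[0,0,-0.036],[0,0,-0.036],[0,0,-0.036],[0,0,-0.036],[0,0,-0.036],[0,0,-0.036]], hand=[1,1,1,1,1,1], newtons=25)

```text
time_s: 3.62
ee_pos: [584.0, -21.6, 154.3]
ee_rot: [180.0, -0.0, 22.4]
force: [0.0, 0.1, -0.2]
gripper_width: 91.1
gripper_force: 0.0
```

Run:
```python
from h import *
for i in range(2):
    st=env.state(); f=viewer.grab_frame('wrist'); print(st['ee_pos'],st['ee_rot'])
c=cam(f,st); im=f['pixels'].copy()
yaw=np.radians(22.4); R=Ro.from_euler('z',yaw).as_matrix()
for r in spotter.landmark_of(f,'cover_center')[:2]: print(round(r['score'],2),np.round(r['position']),atz(c,r['position'],80).round(1))
def poly(pts,col):
    q=np.array([proj(c,R@np.array(p)+[582.5,-21,0]) for p in pts]); cv2.polylines(im,[q.round().astype(np.int32)],True,col,1)
poly([(54,24,98),(54,-24,98),(-54,-24,98),(-54,24,98)],(255,0,0))
poly([(18,31,93),(18,-31,93),(-18,-31,93),(-18,31,93)],(0,0,255))
for p in [(82,-68),(82,68)]:
    poly([(p[0]+11*np.cos(a),p[1]+11*np.sin(a),71) for a in np.linspace(0,6.2,20)],(0,255,0))
cv2.imwrite('pics/w2.png',cv2.cvtColor(im,cv2.COLOR_RGB2BGR))
```

```text
[584.02620264 -21.57583195 154.33740557] [ 1.79985193e+02 -3.12109598e-03  2.23913935e+01]
[584.92155828 -21.53006711 155.49888786] [ 1.79919814e+02 -1.42210767e-01  2.23969144e+01]
0.9 [257. 208.] [579.4 -22.3  80. ]
```

View pics/w2.png

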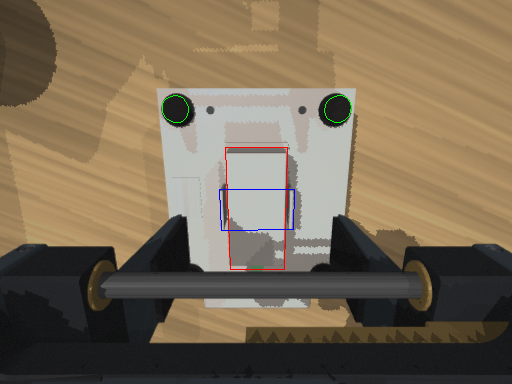

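The projected cover outline, tabs and feet all line up with the picture. The tabs show at columns 224 and 292. I'll descend and pinch.

Call:
apply_moves(delta_pos=[[0,0,-0.3],[0,0,-0.5],[0,0,-0.65],[0,0,-0.72],[0,0,-0.72],[0,0,-0.72]], rot=[[0,0,0],[0,0,0],[0,0,0],[0,0,0],[0,0,0],[0,0,0]], hand=[1,1,1,1,1,1])

```text
time_s: 4.27
ee_pos: [585.0, -20.9, 68.8]
ee_rot: [179.9, -0.1, 22.4]
force: [-0.1, -0.2, 0.7]
gripper_width: 91.0
gripper_force: 0.0
```

Call:
apply_moves(delta_pos=[[0,0,0],[0,0,0],[0,0,0],[0,0,0],[0,0,0],[0,0,0],[0,0,0],[0,0,0],[0,0,0],[0,0,0]], rot=[[0,0,0],[0,0,0],[0,0,0],[0,0,0],[0,0,0],[0,0,0],[0,0,0],[0,0,0],[0,0,0],[0,0,0]], hand=[0.8,0.7,0.6,0.5,0.5,0.5,0.5,0.5,0.5,0.5], newtons=25)

```text
time_s: 5.1
ee_pos: [583.9, -19.9, 68.3]
ee_rot: [-179.9, -0.0, 22.4]
force: [-2.3, 3.7, 4.5]
gripper_width: 51.6
gripper_force: 25.0
```

Call:
apply_moves(delta_pos=[[0,0,0],[0,0,0.03],[0,0,0.08],[0,0,0.15],[0,0,0.25],[0,0,0.4],[0,0,0.6],[0,0,0.8],[0,0,0.8],[0,0,0.8]], rot=[[0,0,0],[0,0,0],[0,0,0],[0,0,0],[0,0,0],[0,0,0],[0,0,0],[0,0,0],[0,0,0],[0,0,0]], hand=[0.45,0.45,0.45,0.45,0.45,0.45,0.45,0.45,0.45,0.45])

```text
time_s: 5.93
ee_pos: [585.0, -21.4, 165.4]
ee_rot: [179.8, -0.2, 22.4]
force: [0.0, 0.3, -0.8]
gripper_width: 51.2
gripper_force: 25.0
```

Run:
```python
from h import *
f=viewer.grab_frame('scene');c=cam(f);a=f['pixels']
for q,z in {'scale':0,'cover_center':180,'cell_center':71}.items():
    for r in spotter.landmark_of(f,q)[:3]: print(q,round(r['score'],2),np.round(r['position']),atz(c,r['position'],z).round(1))
st=env.state();f=viewer.grab_frame('wrist')
for r in spotter.trace(f,'cover_center')[:2]: print(r['score'],r['box'])
cv2.imwrite('pics/l.png',cv2.cvtColor(np.vstack([cv2.resize(a[120:320,150:450],(480,320)),cv2.resize(f['pixels'],None,fx=.72,fy=.72)[:,:369] if 0 else cv2.resize(f['pixels'],(480,280))]),cv2.COLOR_RGB2BGR))
print(st['ee_pos'],st['gripper_width'],st['force'])
```

```text
scale 0.62 [256. 247.] [584.7 -25.3   0. ]
scale 0.58 [294. 222.] [452.9   2.3   0. ]
cover_center 0.72 [259. 203.] [583.  -21.4 180. ]
cover_center 0.72 [363. 211.] [442.9 177.2 180. ]
cell_center 0.47 [258. 230.] [580.  -22.1  71. ]
0.86 [258.0, 242.4, 100.6, 165.6]
0.59 [74.8, 322.5, 24.4, 45.8]
[582.9884026  -20.93092758 162.14137928] 51.46404821156619 [-0.47316581 -0.85636961 -1.26442678]
```

View pics/l.png

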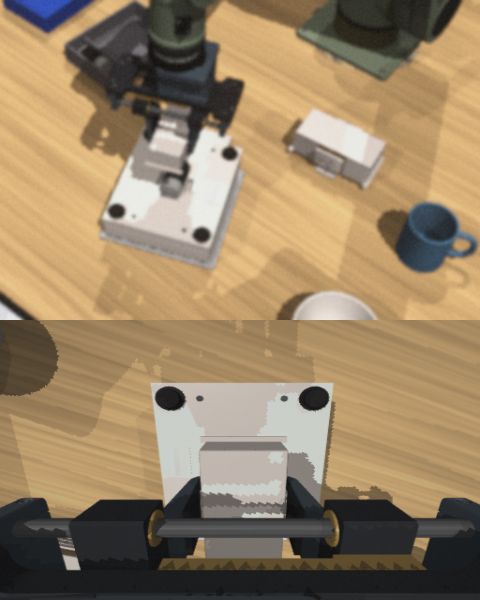

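The cover is held and off the scale: the cell shows below it at about (172,185) in the top picture. I'll lay the cover on bare table to the -y side of the scale.

Call:
apply_moves(delta_pos=[[0,-0.15,0.1],[0,-0.4,0.1],[0,-0.7,0.1],[0,-0.9,0],[0,-1,0],[0,-1,0]], rot=[[0,0,0],[0,0,0],[0,0,0],[0,0,0],[0,0,0],[0,0,0]], hand=[0.45,0.45,0.45,0.45,0.45,0.45])

```text
time_s: 6.73
ee_pos: [583.2, -142.9, 162.3]
ee_rot: [-179.9, 0.1, 22.3]
force: [-0.4, 0.7, -1.1]
gripper_width: 51.3
gripper_force: 25.0
```

Call:
apply_moves(delta_pos=[[0,-0.2,0],[0,-0.5,0],[0,-0.8,0],[0,-0.8,-0.2],[0,-0.8,-0.5],[0,-0.8,-0.8],[0,-0.8,-0.9],[0,-0.8,-0.95],[0,-0.8,-0.95]], rot=[[0,0,0],[0,0,0],[0,0,0],[0,0,0],[0,0,0],[0,0,0],[0,0,0],[0,0,0],[0,0,0]], hand=[0.45,0.45,0.45,0.45,0.45,0.45,0.45,0.45,0.45])

```text
time_s: 7.48
ee_pos: [583.7, -235.3, 48.3]
ee_rot: [-179.9, 0.1, 22.5]
force: [-0.5, -0.0, 0.1]
gripper_width: 51.3
gripper_force: 25.0
```

Run:
```python
from h import *
f=viewer.grab_frame('scene');c=cam(f)
for r in spotter.landmark_of(f,'cover_center')[:3]: print(round(r['score'],2),np.round(r['position']),atz(c,r['position'],65).round(1))
st=env.state()
cv2.imwrite('pics/m.png',cv2.cvtColor(cv2.resize(f['pixels'][60:300,60:420],None,fx=1.5,fy=1.5),cv2.COLOR_RGB2BGR))
print(st['ee_pos'],st['ee_rot'],st['gripper_width'],st['force'])
```

```text
0.87 [364. 209.] [339.4 141.9  65. ]
0.58 [198. 193.] [ 587.5 -229.3   65. ]
[ 585.2189836  -236.4245809    50.86062341] [ 1.79908663e+02 -1.05222196e-01  2.24937014e+01] 51.39787708406579 [ 0.71503354 -0.79205372  0.45267449]
```

View pics/m.png

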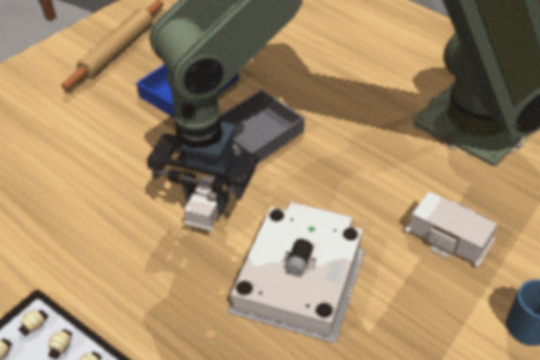

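The area under the cover is clear, and the cell lies bare on the scale at about (300,255). Next I'll lower the cover gently.

Call:
apply_moves(delta_pos=[[0,0,-0.1],[0,0,-0.2],[0,0,-0.24],[0,0,-0.26],[0,0,-0.27],[0,0,-0.28],[0,0,-0.28]], rot=[[0,0,0],[0,0,0],[0,0,0],[0,0,0],[0,0,0],[0,0,0],[0,0,0]], hand=[0.45,0.45,0.45,0.45,0.45,0.45,0.45])

```text
time_s: 8.17
ee_pos: [584.1, -236.9, 16.0]
ee_rot: [180.0, -0.0, 22.4]
force: [0.2, -0.8, 0.3]
gripper_width: 51.1
gripper_force: 25.0
```

Call:
apply_moves(delta_pos=[[0,0,-0.005],[0,0,-0.01],[0,0,-0.015],[0,0,-0.02],[0,0,-0.02]], rot=[[0,0,0],[0,0,0],[0,0,0],[0,0,0],[0,0,0]], hand=[0.45,0.45,0.45,0.45,0.45])

```text
time_s: 8.58
ee_pos: [584.3, -237.0, 15.2]
ee_rot: [179.9, -0.0, 22.4]
force: [-2.4, 0.7, 6.6]
gripper_width: 51.5
gripper_force: 25.0
```

Contact with the table, at 6.6 N. I'll release and rise.

Call:
apply_moves(delta_pos=[[0,0,0],[0,0,0],[0,0,0],[0,0,0],[0,0,0],[0,0,0],[0,0,0],[0,0,0],[0,0,0]], rot=[[0,0,0],[0,0,0],[0,0,0],[0,0,0],[0,0,0],[0,0,0],[0,0,0],[0,0,0],[0,0,0]], hand=[0.6,0.7,0.8,0.9,1,1,1,1,1])

```text
time_s: 9.33
ee_pos: [583.8, -236.7, 13.4]
ee_rot: [-180.0, 0.0, 22.4]
force: [0.4, 0.2, -0.3]
gripper_width: 91.3
gripper_force: 0.0
```

Call:
apply_moves(delta_pos=[[0,0,0.1],[0,0,0.3],[0,0,0.6],[0,0,0.9],[0,0,1],[0,0,1]], rot=[[0,0,0],[0,0,0],[0,0,0],[0,0,0],[0,0,0],[0,0,0]], hand=[1,1,1,1,1,1])

```text
time_s: 9.83
ee_pos: [586.5, -237.9, 139.2]
ee_rot: [179.6, -0.4, 22.5]
force: [0.3, -0.1, -0.5]
gripper_width: 91.0
gripper_force: 0.0
```

Call:
apply_moves(delta_pos=[[0,0.2,0.1],[0,0.4,0.2],[0,0.7,0.3],[0,1,0.3],[0,1,0.3]], rot=[[0,0,0],[0,0,0],[0,0,0],[0,0,0],[0,0,0]], hand=[1,1,1,1,1])

```text
time_s: 10.25
ee_pos: [583.2, -111.2, 169.6]
ee_rot: [-179.8, -0.0, 22.7]
force: [-0.4, -0.3, -0.8]
gripper_width: 91.1
gripper_force: 0.0
```

Call:
apply_moves(delta_pos=[[0,0.2,0],[0,0.4,0],[0,0.6,0],[0,0.8,0],[0,0.8,0],[0,0.8,0]], rot=[[0,0,0],[0,0,0],[0,0,0],[0,0,0],[0,0,0],[0,0,0]], hand=[1,1,1,1,1,1])

```text
time_s: 10.75
ee_pos: [583.3, -20.1, 168.7]
ee_rot: [-180.0, 0.1, 22.6]
force: [-0.1, 1.5, 0.0]
gripper_width: 91.2
gripper_force: 0.0
```

Run:
```python
from h import *
s=viewer.grab_frame('scene');c=cam(s)
for r in spotter.landmark_of(s,'cover_center')[:3]: print('cov',round(r['score'],2),np.round(r['position']),atz(c,r['position'],27).round(1))
st=env.state(); f=viewer.grab_frame('wrist'); c=cam(f,st); print(st['ee_pos'],st['ee_rot'])
for r in spotter.landmark_of(f,'cell_center')[:2]: print('cell',round(r['score'],2),np.round(r['position']),atz(c,r['position'],71).round(1))
for r in spotter.trace(f,'cell_center')[:2]: print(r['score'],r['box'])
cv2.imwrite('pics/n.png',cv2.cvtColor(np.vstack([cv2.resize(s['pixels'][90:290,120:420],(450,300)),cv2.resize(f['pixels'],(450,300))]),cv2.COLOR_RGB2BGR))
```

```text
cov 0.81 [362. 206.] [302.5 122.1  27. ]
cov 0.71 [197. 200.] [ 585.7 -239.5   27. ]
[583.54751072 -21.50204729 168.94822852] [1.79996304e+02 8.19595063e-02 2.24449407e+01]
cell 0.65 [259. 197.] [581.9 -23.1  71. ]
0.91 [256.8, 197.3, 34.3, 66.5]
```

View pics/n.png

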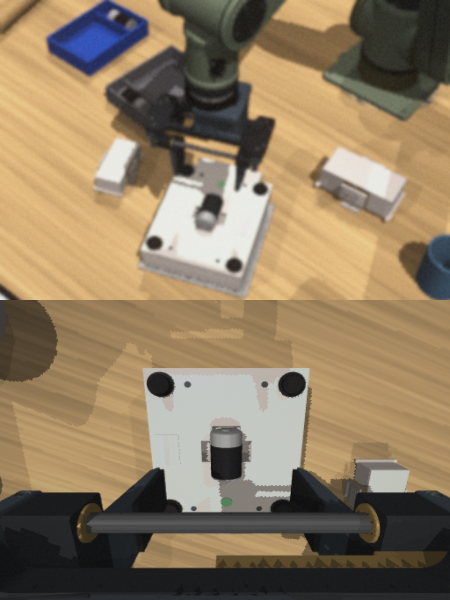

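The cover stands upright on the table, and the cell lies between the fingers at about (582,-23). I'll go down and grip it.

Call:
apply_moves(delta_pos=[[0,0,-0.2],[0,0,-0.5],[0,0,-0.7],[-0.01,0,-0.8],[-0.01,0,-0.86],[-0.01,0,-0.877],[-0.01,0,-0.877]], rot=[[0,0,0],[0,0,0],[0,0,0],[0,0,0],[0,0,0],[0,0,0],[0,0,0]], hand=[1,1,1,1,1,0.9,0.8])

```text
time_s: 11.58
ee_pos: [583.0, -21.3, 64.4]
ee_rot: [180.0, -0.0, 22.4]
force: [-0.0, 0.4, -0.2]
gripper_width: 80.5
gripper_force: 0.0
```

Call:
apply_moves(delta_pos=[[0,0,0],[0,0,0],[0,0,0],[0,0,0],[0,0,0],[0,0,0],[0,0,0],[0,0,0],[0,0,0],[0,0,0]], rot=[[0,0,0],[0,0,0],[0,0,0],[0,0,0],[0,0,0],[0,0,0],[0,0,0],[0,0,0],[0,0,0],[0,0,0]], hand=[0.7,0.6,0.5,0.4,0.3,0.25,0.25,0.25,0.25,0.25], newtons=20)

```text
time_s: 12.42
ee_pos: [582.7, -20.7, 64.4]
ee_rot: [-180.0, -0.0, 22.4]
force: [-0.8, 0.8, 1.1]
gripper_width: 33.2
gripper_force: 20.0
```

Call:
apply_moves(delta_pos=[[0,0,0.03],[0,0,0.08],[0,0,0.2],[0,0,0.35],[0,0,0.6],[0,0,0.8],[0,0,1],[0,0,1]], rot=[[0,0,0],[0,0,0],[0,0,0],[0,0,0],[0,0,0],[0,0,0],[0,0,0],[0,0,0]], hand=[0.25,0.25,0.25,0.25,0.25,0.25,0.25,0.25])

```text
time_s: 13.08
ee_pos: [585.8, -21.1, 190.0]
ee_rot: [179.7, -0.6, 22.4]
force: [1.2, -0.1, -1.6]
gripper_width: 33.7
gripper_force: 20.0
```

Call:
apply_moves(delta_pos=[[-0.2,-0.2,0],[-0.4,-0.4,0],[-0.7,-0.7,0],[-0.9,-0.9,0],[-1,-1,0],[-1,-1,0]], rot=[[0,0,0],[0,0,0],[0,0,0],[0,0,0],[0,0,0],[0,0,0]], hand=[0.25,0.25,0.25,0.25,0.25,0.25])

```text
time_s: 13.58
ee_pos: [459.1, -142.8, 183.7]
ee_rot: [-180.0, 0.2, 22.2]
force: [-1.1, 0.8, -1.3]
gripper_width: 33.7
gripper_force: 20.0
```

Call:
apply_moves(delta_pos=[[-0.2,-0.2,0.1],[-0.4,-0.4,0.2],[-0.6,-0.7,0.3],[-0.6,-1,0.3],[-0.6,-1,0.3],[-0.6,-1,0.3]], rot=[[0,0,0],[0,0,0],[0,0,0],[0,0,0],[0,0,0],[0,0,0]], hand=[0.25,0.25,0.25,0.25,0.25,0.25])

```text
time_s: 14.08
ee_pos: [390.9, -261.9, 219.9]
ee_rot: [-180.0, -0.0, 22.3]
force: [-0.3, 1.0, -0.4]
gripper_width: 33.9
gripper_force: 20.0
```

Run:
```python
from h import *
st=env.state(); f=viewer.grab_frame('wrist'); c=cam(f,st); print(st['ee_pos'],st['ee_rot'],st['gripper_width'])
for q,z in [('box_space',4),('cell_center',200)]:
  for r in spotter.landmark_of(f,q)[:3]: print(q,round(r['score'],2),np.round(r['position']),atz(c,r['position'],z).round(1))
for r in spotter.trace(f,'box_space')[:2]: print(r['score'],r['box'])
save(f,'b1.png')
```

```text
[ 390.87709318 -261.89015779  219.92346987] [-1.79981688e+02 -2.19595263e-02  2.22664125e+01] 33.85127661301247
box_space 0.57 [295. 220.] [ 342.4 -336.9    4. ]
cell_center 0.68 [261. 249.] [ 376.3 -270.2  200. ]
0.85 [321.9, 184.9, 131.0, 126.0]
0.85 [450.9, 273.9, 122.3, 136.9]
```

View pics/b1.png

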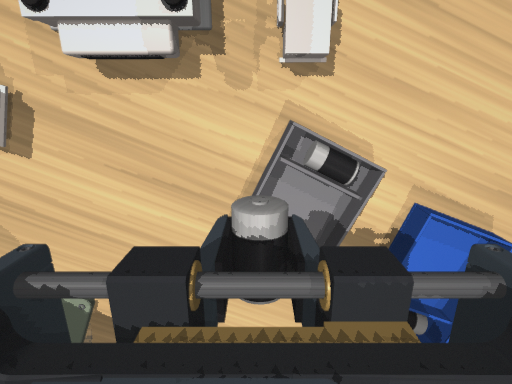

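The cell is held between the fingers. The grey box's +x end, with the old cell in it, has rim corners at (291,121) and (384,170), and the empty part runs from there towards (300,220).

Run:
```python
from h import *
st=env.state(); f=viewer.grab_frame('wrist'); c=cam(f,st)
A=atz(c,(291,121),42)[:2];B=atz(c,(385,170),42)[:2]; d=A-B; print(A,B,np.linalg.norm(d))
y=d/np.linalg.norm(d); x=np.array([y[1],-y[0]]); print('yaw',np.degrees(np.arctan2(x[1],x[0])))
e=(A+B)/2; print('empty mid', e-x*(190-4-68.5))
print('partition wall pts',[((atz(c,p,32)[:2]-e)@x).round() for p in [(281,160),(358,200)]])
```

```text
[ 465.25679775 -269.20056461] [ 456.27508152 -398.50715805] 129.61815587758218
yaw -3.973418318215821
empty mid [ 343.54837373 -325.71185646]
partition wall pts [np.float64(-47.0), np.float64(-49.0)]
```

Call:
apply_moves(delta_pos=[[-0.1,-0.15,0],[-0.2,-0.3,0],[-0.3,-0.4,0],[-0.4,-0.55,-0.2],[-0.4,-0.55,-0.5],[-0.4,-0.55,-0.8],[-0.4,-0.55,-1],[-0.4,-0.55,-1]], rot=[[0,0,-0.08],[0,0,-0.16],[0,0,-0.24],[0,0,-0.307],[0,0,-0.307],[0,0,-0.307],[0,0,-0.307],[0,0,-0.307]], hand=[0.25,0.25,0.25,0.25,0.25,0.25,0.25,0.25])

```text
time_s: 15.0
ee_pos: [340.3, -323.2, 95.8]
ee_rot: [-179.6, 0.5, -3.9]
force: [-1.8, 0.8, -1.3]
gripper_width: 33.7
gripper_force: 20.0
```

Run:
```python
from h import *
st=env.state(); f=viewer.grab_frame('wrist'); print(st['ee_pos'],st['ee_rot'],st['gripper_width'])
s=viewer.grab_frame('scene')
cv2.imwrite('pics/b2.png',cv2.cvtColor(np.vstack([cv2.resize(s['pixels'][70:230,140:380],(450,300)),cv2.resize(f['pixels'],(450,300))]),cv2.COLOR_RGB2BGR))
```

```text
[ 340.25380912 -323.16728918   95.84713396] [-179.57931443    0.48063695   -3.85463567] 33.72749319960617
```

View pics/b2.png

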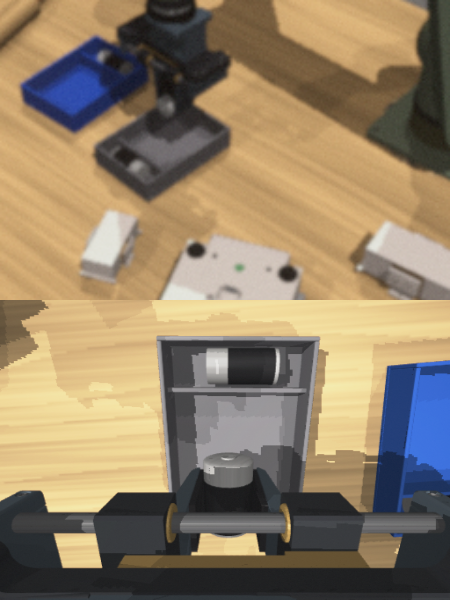

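The cell is centred over the empty part and aligned with the box. I'll lower it.

Call:
apply_moves(delta_pos=[[0,0,-0.2],[0,0,-0.4],[0,0,-0.55],[0,0,-0.63],[0,0,-0.67],[0,0,-0.69],[0,0,-0.7],[0,0,-0.71],[0,0,-0.72],[0,0,-0.72]], rot=[[0,0,0],[0,0,0],[0,0,0],[0,0,0],[0,0,0],[0,0,0],[0,0,0],[0,0,0],[0,0,0],[0,0,0]], hand=[0.25,0.25,0.25,0.25,0.25,0.25,0.25,0.25,0.25,0.25])

```text
time_s: 15.93
ee_pos: [343.1, -327.2, 14.4]
ee_rot: [179.9, -0.1, -3.9]
force: [0.2, 0.6, -0.9]
gripper_width: 33.4
gripper_force: 20.0
```

Call:
apply_moves(delta_pos=[[0,0,-0.005],[0,0,-0.01],[0,0,-0.015],[0,0,-0.02],[0,0,-0.02]], rot=[[0,0,0],[0,0,0],[0,0,0],[0,0,0],[0,0,0]], hand=[0.25,0.25,0.25,0.25,0.25])

```text
time_s: 16.35
ee_pos: [343.2, -327.2, 14.3]
ee_rot: [179.9, -0.1, -3.9]
force: [-3.4, 4.2, 21.9]
gripper_width: 33.6
gripper_force: 20.0
```

Call:
apply_moves(delta_pos=[[0,0,0.01],[0,0,0.015],[0,0,0.015],[0,0,0.015],[0,0,0.015],[0,0,0.015],[0,0,0.015],[0,0,0.015],[0,0,0.015]], rot=[[0,0,0],[0,0,0],[0,0,0],[0,0,0],[0,0,0],[0,0,0],[0,0,0],[0,0,0],[0,0,0]], hand=[0.25,0.25,0.38,0.41,0.45,0.5,0.58,0.58,0.58])

```text
time_s: 17.1
ee_pos: [342.7, -326.8, 13.2]
ee_rot: [-180.0, 0.0, -3.9]
force: [-0.4, 0.5, -0.3]
gripper_width: 52.8
gripper_force: 0.0
```

Call:
apply_moves(delta_pos=[[0,0,0.05],[0,0,0.2],[0,0,0.4],[0,0,0.7],[0,0,1],[0,0,1]], rot=[[0,0,0],[0,0,0],[0,0,0],[0,0,0],[0,0,0],[0,0,0]], hand=[0.58,0.58,0.58,0.58,0.58,0.58])

```text
time_s: 17.6
ee_pos: [346.0, -330.0, 140.1]
ee_rot: [179.5, -0.6, -3.9]
force: [0.8, -1.5, -0.6]
gripper_width: 52.7
gripper_force: 0.0
```

Call:
apply_moves(delta_pos=[[0,0,0.3],[0,0,0.6],[0,0,0.9],[0,0,0.9],[0,0,0.9],[0,0,0.9]], rot=[[0,0,0],[0,0,0],[0,0,0],[0,0,0],[0,0,0],[0,0,0]], hand=[0.58,0.58,0.58,0.58,0.58,0.58])

```text
time_s: 18.1
ee_pos: [342.2, -326.3, 240.6]
ee_rot: [-180.0, 0.1, -3.9]
force: [-0.7, 0.1, 0.0]
gripper_width: 53.1
gripper_force: 0.0
```

Run:
```python
from h import *
st=env.state(); f=viewer.grab_frame('wrist'); c=cam(f,st); print(st['ee_pos'],st['time_s'])
for r in spotter.landmark_of(f,'cell_center')[:3]: print(round(r['score'],2),np.round(r['position']),atz(c,r['position'],21).round(1))
s=viewer.grab_frame('scene')
cv2.imwrite('pics/b3.png',cv2.cvtColor(np.vstack([cv2.resize(s['pixels'][70:290,140:470],(450,300)),cv2.resize(f['pixels'],(450,300))]),cv2.COLOR_RGB2BGR))
```

```text
[ 342.19625488 -326.28869201  240.6131365 ] 18.1
0.61 [259. 167.] [ 345.  -326.2   21. ]
```

View pics/b3.png

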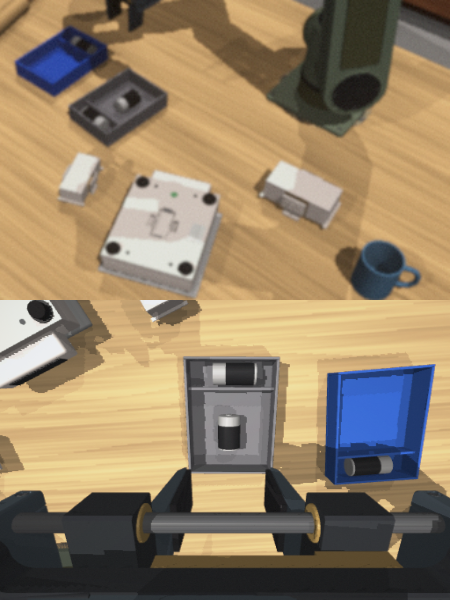

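The cell lies in the empty part of the grey box, the cover is upright on the table, the bay is open and the arm is clear, so I'll hand the job in.

```bash
python3 -c "
from workcell import env
print(env.job_done())"
```

```text
the job is handed in; nothing more can be done
None
```

I handed the job in at about 18 s of the 62 s: in the last pictures the cover lies right way up on the table, the battery is in the empty part of the grey box, and the bay is open. The hand-in returned no verdict.

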